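Turn a drip tray's spout to the sink and slide the tray until the spout overhangs the bowl

TASK

With your fingertips only, lifting nothing, push the drip tray's swivel spout round until it points straight out of the tray's end, and slide the tray, with the upturned mug left standing on it, squarely up to the sink until the spout's tip hangs about 4 cm out over the bowl, past the bowl's inner edge. Leave the other things on the worktop where they are.

Things in the scene. Friction and masses are not known exactly. Their poses are not given: they have to be found in the camera images.
- drip_tray: a flat, ribbed steel drip tray on four 5 mm rubber feet: 140 mm wide (own x), 220 mm long (own y), rim 17 mm high all round. Origin: centre of its underside, at worktop height. Its own -y end is the outlet end, towards the sink; a grey neck there carries the spout. 0.4 to 0.8 kg; slides flat with 3 to 7 N, stays where left. A fixed dish rack, 125 mm high, stands behind it from world x = 0.56 m on.
- spout (a joint): the swivel spout's angle in rad, limits -1.3 to 1.3: 0 when it points straight out from the tray's outlet end (along the tray's own -y); positive when its tip is turned towards the tray's own -x side (the robot's side). It starts turned to the robot's side by 0.6 to 1.05. Stiff enough to stay where it is left; a fingertip turns it with under 1 N.
- spout_pivot (a point): the upright axis of the swivel spout, 132 mm ahead of the tray's centre (along the tray's own -y), 22 mm beyond the outlet end, 13 mm above the worktop. Axes turn with the spout: its own -y runs from pivot to tip.
- spout_tip (a point): the tip of the spout, 13 mm above the worktop: the far end of an open grey trough 22 mm wide and 70 mm long from pivot to tip. Its side walls reach from 8 to 18.5 mm above the worktop.
- sink_edge (a point): a point on the straight inner edge of the sink on the tray's side, where the bowl begins, 4 mm above the worktop. The edge runs along world x; the bowl lies on the -y side of it and spans world x from 0.42 to 0.81 m. On the +y side the sink's flat rim, 4 mm high, reaches 30 mm towards the tray, then comes the bare worktop. The tray's neck and spout pass over that rim with 1 mm and more to spare; its feet do not.
- mug: a spotted mug standing upside down to drain, on its rim, on the outlet half of the tray: 82 mm across, 91 mm tall (its upturned base 100 mm above the worktop). Origin: on the upturned base, 17 mm from the cup's axis towards the handle, which sticks out along its own -y to 57 mm from the origin, roughly away from the sink. Its own z axis points down. 0.28 kg.
- syrup_bottle: a clear syrup bottle with a pale cap, upright, 68 mm across, 221 mm tall. A bystander; origin at its underside
- lemon: a lemon, 70 x 52 x 51 mm. A bystander; origin at its underside
- garlic: a garlic bulb, 60 mm across. A bystander; origin at its underside
- shaker: a salt shaker with a grey domed top, upright, 44 mm across, 90 mm tall. A bystander; origin at its underside
- teaspoon: a teaspoon lying flat, 135 x 28 mm, 10 mm high. A bystander; origin at its underside

How it is judged (in metres and radians):
At the end, for the whole second after the job is handed in: The spout points within 0.2 rad (11 degrees) of straight out from the tray, its tip hangs 25 to 55 mm past the bowl's inner edge, over the bowl; the tray lies flat on the worktop, square to the sink's edge within 0.14 rad (8 degrees), at rest, with the mug standing on it, still upside down (value of joint spout between -0.2 and 0.2 rad and y of spout_tip in the frame of sink_edge between -0.055 and -0.025 m and world x of spout_tip between 0.43 and 0.6 m and angle between the y axis of drip_tray and the y axis of sink_edge, either way round below 0.14 rad and height (world z) of drip_tray below 0.004 m and angle between drip_tray's own z axis and vertical below 0.03 rad and linear speed of drip_tray below 0.01 m/s and angle between mug's own z axis and vertical above 3.04 rad and horizontal distance between mug and drip_tray below 0.1 m); the robot touches nothing.
It fails at once if the tray is lifted or tipped (height (world z) of drip_tray above 0.008 m or angle between drip_tray's own z axis and vertical above 0.08 rad).
It fails at once if the mug is lifted from the tray (z of mug in the frame of drip_tray above 0.112 m).
It fails at once if the mug is tipped (angle between mug's own z axis and vertical below 2.85 rad).
It fails at once if another thing on the worktop is moved by more than 3 cm (distance of any of syrup_bottle, lemon, garlic, shaker, teaspoon from where it was at the start of the episode above 0.03 m).
It also fails if it takes over 64 s, if anything falls off the work surface, if the arm or the gripper's body presses on something with over 40 N, if the wrist force passes 120 N, or if a joint passes its speed limit or range.

ROBOT

A 6-joint arm with a two-finger parallel gripper is mounted at the origin on a cart in front of the work surface, level with it; the furniture and walls round the work are solid. World frame = base frame: x ahead of the robot, y to its left, z up, the work surface at z = 0. Lengths are in mm, angles in rad, forces in N, time in s.
With the tool pointing down it reaches from about 350 to 875 mm from the base axis. Payload 4.2 kg.
Tool frame: the origin (TCP) lies where the fingers leave the gripper's body, on its centre line; the fingertips stand 73 mm ahead of it and the grasp point (between the pads) lies 54 mm ahead of it; z points along the fingers, y is the direction in which the jaws open and shut (so a half turn about z gives the same grasp; the last joint's range is limited). The gripper opens to 85 mm and grips with 20 to 120 N. Pads are 22 mm wide; open, the fingers measure 114 mm over their backs; the gripper's body (76 mm by 85 mm) begins 54 mm behind the grasp point. The pads swing forward as they close: fully open they stand 13 mm farther back than shut.
Start: joints at [-1.07, 0.385, 0.008, 0, -1.194, -0.259], TCP at [149.674, -606.793, 303.912] pointing down, gripper open.
Joint ranges: [-3.14, 3.14], [-1.21, 2.06], [-1.07, 1.41], [-3.16, 2.05], [-2.99, -0.16], [-3.1, 3.1]. Speed limits (rad/s): [2.79, 2.79, 3.14, 3.14, 3.14, 3.14].

INTERFACE

Orientations are given as a unit quaternion [x, y, z, w].
In Python, from bench import arm gives the robot as it stands.
- The arm moves only by the tool apply_moves, never from a script. Its argument "increments" is a list that holds one entry, the list of rows, each a list of 7 numbers: the shift along the tool's x, y, z scaled (see below), then the turn, a rotation vector about the tool's x, y, z scaled (see below), then the gripper's target within -1 to 1 (fully open at 1, half-way at 0, shut at -1). A call has 1 to 10 rows; each row is the pose to reach, as a shift and turn from the pose commanded when the call began, along the tool's axes at that moment; what a row does not reach only later rows make up. The controller multiplies each number of a shift by 100 mm and each number of a turn by 0.5 rad. A row lasts 1/10 s, in which the tool goes at most 50 mm and 8.59 degrees, less where a joint would pass 70% of its speed; a pose out of reach is approached as far as the arm can. A call with a number of a shift or a turn outside -1 to 1 is refused whole. A call with a gripper value outside its range is refused whole. The fingers move at their own pace and stop on an object; the grip force is fixed at half the most. Time passes only in rows, so rows that repeat a pose let the fingers close. It gives the time, the measured TCP pose, the force and the opening at its end, in the units of the state.
- arm.read_state(): the state, without advancing time (a new reading comes with each control period).
- arm.get_image(name): name is "side" or "top"; returns a dict with "img" (420x560x3 uint8, red, green, blue), "fx", "fy", "cx", "cy" (pixels), "k1" (the pictures are not rectified: a ray, as slopes to the right and down, at radius r is drawn at 1 + k1 r^2 times it, then the intrinsics apply), "pose" (4x4, takes a point from camera to world coordinates). Camera axes: x right, y up, looking along -z (the intrinsics and any distortion apply to the point x, -y, -z); pixel columns grow to the right and rows downward; lengths in mm; the calibration is good to about 2 mm. A picture is of the moment at which its call begins. There is no depth.
- arm.job_done(): hands the job in, once; it reports no verdict.
Trained networks look in a picture, given as the dict that the camera call returned (one of the last four; its "shot" number tells which), for a name from the list of things; names that differ only in an ending like _2 or _b are one class to them, and where a whole thing is asked for, a point or a joint stands for the part that bears it (a point fixed in the world has none). Each returns a list of dicts, best first, with "conf" (0 to 1); they miss things now and then, are a little off and sometimes report something else, mostly with a low value. They report only what shows in the picture. A call takes as long as a camera call.
- arm.outline_of(label, picture): "pixels" (420x560 bool, what is visible of it) and "box" ([centre column, centre row, width, height] in pixels, round what is visible of it).
- arm.mark_of(label, picture): "at" ([column, row] in pixels: a listed point, or the origin of a listed thing).
The state is a dict: "clock": time; "joints": joint angles; "joint_vel": joint speeds; "joint_efforts": joint torques, N m; "position": TCP position; "ee_rot": TCP orientation; "contact_force": force on the tool from outside, world axes, zero at the start; "wrist_torque": the same for the moment, N m; "gripper_width": finger opening in mm.
Only numpy, scipy, OpenCV 4.12 (cv2) and the standard library are available. Lean on these libraries where they do the work, as an engineer would, in place of code of your own. Each camera call takes 0.05 s, during which the arm holds its last target.

## Working session

There is one attempt and no reset: what is moved stays moved. The work goes in short steps, Python scripts to look and compute and a tool call to move; the robot and the scene stay as the last step left them, time stands still between calls to the robot, and variables do not carry over. Pictures are saved under pics/ and viewed, and the job is handed in when it is done.

Besides the shell and the picture viewer there is one more tool, called as a command line: name --argument value ..., lists and objects as JSON in quotes. apply_moves: Moves the arm, as the interface text tells. Shifts and turns lie within -1 to 1; 1 stands for 100 mm of shift or 0.5 rad of turn. Its arguments: {"type":"object","properties":{"increments":{"type":"array"}},"required":["increments"]}

```bash
mkdir -p pics; cat > h.py <<'E'
import numpy as np,cv2
from bench import arm
def ray(p,uv):
    x=(uv[0]-p['cx'])/p['fx'];y=(uv[1]-p['cy'])/p['fy'];k=p['k1']
    rd=np.hypot(x,y);r=rd
    for _ in range(50): r=rd/(1+k*r*r)
    s=r/rd if rd>0 else 1
    T=np.array(p['pose']);return T[:3,3],T[:3,:3]@np.array([x*s,-y*s,-1.])
def on(p,uv,z):
    o,d=ray(p,uv);return o+d*(z-o[2])/d[2]
def proj(p,X):
    T=np.array(p['pose']);c=T[:3,:3].T@(np.array(X)-T[:3,3]);x=c[0]/-c[2];y=-c[1]/-c[2];r2=x*x+y*y;s=1+p['k1']*r2
    return np.array([p['fx']*x*s+p['cx'],p['fy']*y*s+p['cy']])
def save(p,n): cv2.imwrite('pics/'+n+'.png',cv2.cvtColor(p['img'],cv2.COLOR_RGB2BGR))
H=dict(drip_tray=0,spout_pivot=13,spout_tip=13,sink_edge=4,mug=100,syrup_bottle=0,lemon=0,garlic=0,shaker=0,teaspoon=0)
E
python3 - <<'E'
from h import *
for n in ['top','side']:
    p=arm.get_image(n);save(p,n+'0');print(n,np.array(p['pose'])[:3,3].round())
    for l,z in H.items():
        for d in arm.mark_of(l,p)[:2]: print(l,round(d['conf'],2),np.round(d['at'],1),on(p,d['at'],z).round(1))
print(arm.read_state())
E
```

```text
top [ 243.  -78. 1554.]
drip_tray 0.97 [314.4 238.8] [ 461.8 -166.3    0. ]
spout_pivot 0.6 [354.9 238.9] [ 456.6 -299.    13. ]
spout_tip 0.56 [363.4 254.1] [ 405.8 -324.7   13. ]
sink_edge 0.91 [400.7 238.7] [ 454.9 -453.6    4. ]
sink_edge 0.51 [353.4 238.7] [ 458.7 -295.3    4. ]
mug 0.33 [400.5 237.5] [ 445.6 -430.   100. ]
syrup_bottle 0.94 [198.6 227.1] [509.2 219.9   0. ]
syrup_bottle 0.25 [364.9 253.1] [ 410.3 -331.9    0. ]
lemon 0.67 [207.8 256.6] [409.4 187.9   0. ]
garlic 0.52 [176.2 234.5] [485.5 295.7   0. ]
shaker 0.64 [376.1 188.5] [ 629.1 -381.5    0. ]
teaspoon 0.69 [233.1 240.5] [461.7 103.5   0. ]
side [  97.  445. 1103.]
drip_tray 0.69 [314.4 217.1] [ 466.3 -160.     0. ]
drip_tray 0.44 [312.4 141.8] [ 640.1 -374.9    0. ]
spout_tip 0.65 [369.1 182.5] [ 414.  -348.5   13. ]
sink_edge 0.89 [376.6 156.6] [ 454.1 -450.9    4. ]
mug 0.66 [321.  191.9] [ 467.4 -178.1  100. ]
mug 0.21 [376.4 154.2] [ 428.1 -379.5  100. ]
syrup_bottle 0.81 [200.5 304. ] [525.4 224.3   0. ]
lemon 0.97 [242.3 325.2] [409.9 197.3   0. ]
lemon 0.6 [203.6 303.9] [519.7 219.2   0. ]
garlic 0
[... 207 characters left out ...]
rray([-1.07041988e+00,  3.84735317e-01,  7.88941249e-03, -2.77321263e-05,
       -1.19403386e+00, -2.58578335e-01]), 'joint_vel': array([ 7.59342467e-04,  1.04316771e-03,  6.03297176e-04, -1.24286821e-03,
       -1.80298110e-03, -1.22036386e-05]), 'joint_efforts': array([-4.65126923e-04, -3.92100334e+01,  1.88621145e+01,  4.19061184e+00,
       -4.05655683e-04, -3.05659285e-07]), 'position': array([ 149.66312712, -606.78554611,  303.88246519]), 'ee_rot': array([-1.20599684e-01,  9.92701221e-01,  4.35255334e-05, -3.47748549e-06]), 'contact_force': array([-0.21961652, -0.1347341 , -0.10771271]), 'wrist_torque': array([-0.0641638 , -0.03252042,  0.01368876]), 'gripper_width': 85.49639103040087}
```

```bash
python3 - <<'E'
import cv2
for n,(x0,y0,x1,y1) in dict(top0=(240,160,440,310),side0=(220,100,440,265)).items():
    im=cv2.imread(f'pics/{n}.png');c=im[y0:y1,x0:x1];s=800/(x1-x0)
    cv2.imwrite(f'pics/{n}z.png',cv2.resize(c,(800,600),interpolation=cv2.INTER_CUBIC))
E
```

```text
(no output)
```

View pics/top0.png

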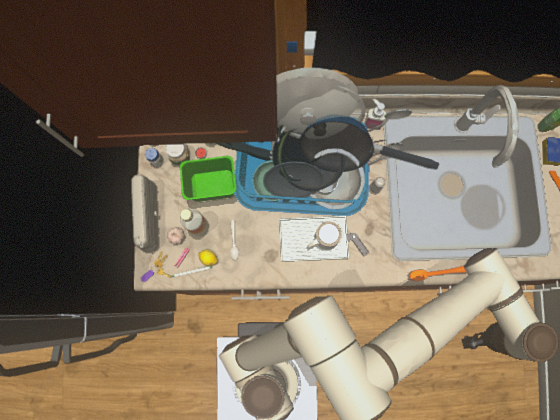

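View pics/top0z.png

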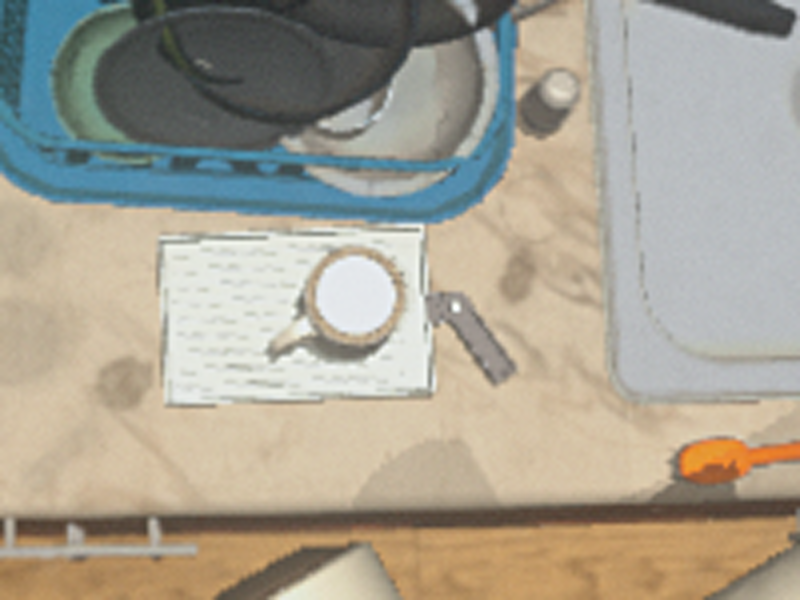

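View pics/side0z.png

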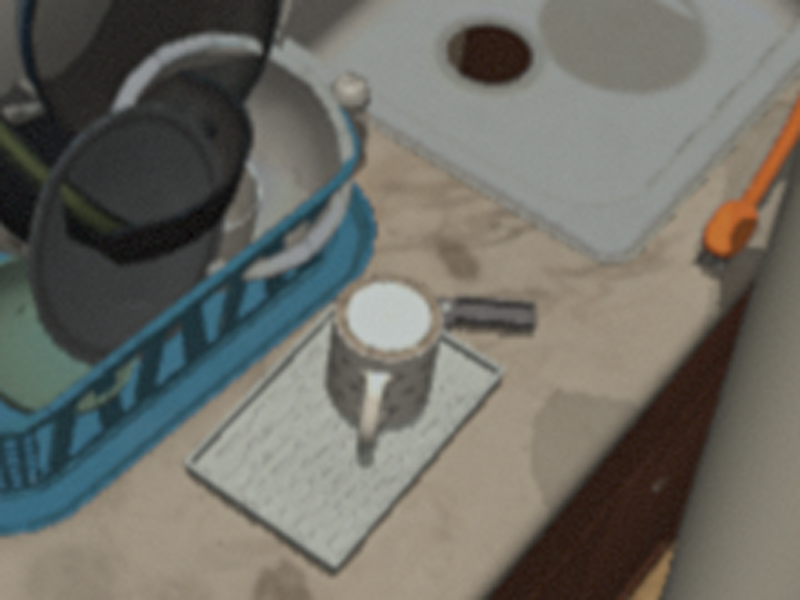

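View pics/side0.png

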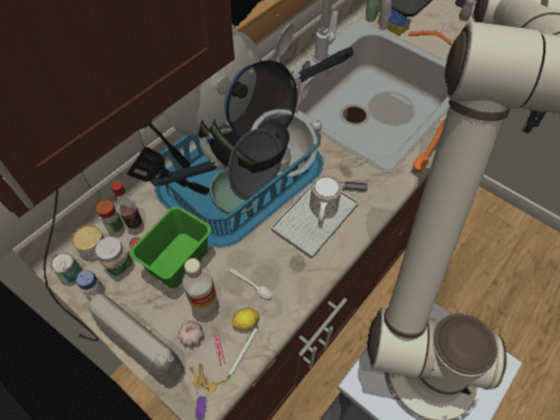

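```bash
python3 - <<'E'
from h import *
p=arm.get_image('top')
for n,uv,z in [('TL',(280,219.2),17),('TR',(346.2,216.2),17),('BR',(348.2,258.7),17),('BL',(281.2,261.2),17),('pivot',(353.8,235.7),15),('tip',(366.2,254.2),15),('edge',(400.5,230),4),('mug',(328.8,234),100),('sh',(380,182),90),('outerrim',(392,238),4)]: print(n,on(p,uv,z).round(1))
s=arm.get_image('side')
for n,uv,z in [('R',(358,202.6),17),('B',(312.1,257.6),17),('L',(271.7,227.9),17),('tip',(366.6,187.5),15),('mugc',(327,186.8),100)]: print(n,on(s,uv,z).round(1))
for q in (p,s):
  for l in ['drip_tray','spout']:
    for d in arm.outline_of(l,q)[:1]:
        m=d['pixels'].astype(np.uint8); print(l,d['conf'],m.sum())
        c=max(cv2.findContours(m,0,2)[0],key=cv2.contourArea)
        r=cv2.minAreaRect(np.float32([on(q,x,16)[:2] for x in c[:,0].astype(float)]))
        print(r,cv2.boxPoints(r).round())
E
```

```text
TL [527.1 -53.9  17. ]
TR [ 532.5 -273.    17. ]
BR [ 391.5 -273.6   17. ]
BL [388.2 -55.2  17. ]
pivot [ 467.1 -295.5   15. ]
tip [ 405.  -333.6   15. ]
edge [ 484.1 -454.8    4. ]
mug [ 461.8 -205.9  100. ]
sh [ 627.9 -377.8   90. ]
outerrim [ 457.9 -424.4    4. ]
R [ 397.2 -267.3   17. ]
B [389.3 -48.5  17. ]
L [527.2 -49.   17. ]
tip [ 408.9 -327.6   15. ]
mugc [ 465.3 -201.5  100. ]
drip_tray 0.7 2488
((463.9515686035156, -194.91236877441406), (143.3975067138672, 288.1864013671875), 0.9433733820915222) [[ 390.  -52.]
 [ 395. -340.]
 [ 538. -338.]
 [ 533.  -50.]]
spout 0.62 132
((439.3059387207031, -310.5613708496094), (80.7080078125, 21.317737579345703), 31.305706024169922) [[ 399. -322.]
 [ 410. -341.]
 [ 479. -299.]
 [ 468. -280.]]
drip_tray 0.94 2826
((466.6235046386719, -192.0294952392578), (144.06777954101562, 291.5638732910156), 1.399050235748291) [[ 391.  -48.]
 [ 398. -340.]
 [ 542. -336.]
 [ 535.  -45.]]
spout 0.66 238
((440.2496643066406, -309.2981262207031), (74.42681121826172, 35.25261306762695), 34.151241302490234) [[ 400. -316.]
 [ 419. -345.]
 [ 481. -303.]
 [ 461. -274.]]
```

apply_moves --increments '[[[-0.484,0.293,0,0,0,0.242,-1],[-0.968,0.585,0,0,0,0.484,-1],[-0.968,0.585,0,0,0,0.484,-1],[-0.968,0.585,0,0,0,0.484,-1]]]'

```text
clock: 1.8
position: [231.0, -525.7, 304.5]
ee_rot: [-0.002, 1.0, -0.0, 0.0]
contact_force: [-0.8, 0.5, 0.4]
gripper_width: 28.2
```

apply_moves --increments '[[[-0.2,0.3,0,0,0,0,-1],[-0.4,0.6,0,0,0,0,-1],[-0.6,0.9,0,0,0,0,-1],[-0.7,1,0,0,0,0,-1],[-0.7,1,0,0,0,0,-1]]]'

```text
clock: 2.3
position: [300.3, -426.8, 304.3]
ee_rot: [-0.001, 1.0, -0.0, 0.0]
contact_force: [-0.5, -0.4, -0.2]
gripper_width: -0.4
```

apply_moves --increments '[[[-0.2,0.3,0,0,0,0,-1],[-0.4,0.6,0.2,0,0,0,-1],[-0.6,0.9,0.4,0,0,0,-1],[-0.7,1,0.6,0,0,0,-1],[-0.7,1,0.6,0,0,0,-1]]]'

```text
clock: 2.8
position: [369.2, -326.4, 241.4]
ee_rot: [-0.0, 1.0, 0.001, -0.002]
contact_force: [-1.1, 0.0, 0.1]
gripper_width: -0.0
```

apply_moves --increments '[[[-0.12,0.15,0.2,0,0,0,-1],[-0.24,0.28,0.5,0,0,0,-1],[-0.24,0.28,0.8,0,0,0,-1],[-0.24,0.28,1,0,0,0,-1],[-0.24,0.28,1,0,0,0,-1],[-0.24,0.28,1,0,0,0,-1]]]'

```text
clock: 3.4
position: [394.0, -300.3, 144.6]
ee_rot: [0.001, 1.0, -0.0, 0.0]
contact_force: [-1.1, -0.8, 0.5]
gripper_width: 0.0
```

```bash
cat >> h.py <<'E'
def zoom(n,name,box,s=4):
    p=arm.get_image(n);x0,y0,x1,y1=box;c=p['img'][y0:y1,x0:x1]
    cv2.imwrite('pics/'+name+'.png',cv2.cvtColor(cv2.resize(c,None,fx=s,fy=s,interpolation=cv2.INTER_CUBIC),cv2.COLOR_RGB2BGR));return p
E
python3 - <<'E'
from h import *
p=zoom('side','s1',(260,120,440,255))
print(proj(p,[394,-300,72]))
E
```

```text
[368.8183938  184.28259198]
```

View pics/s1.png

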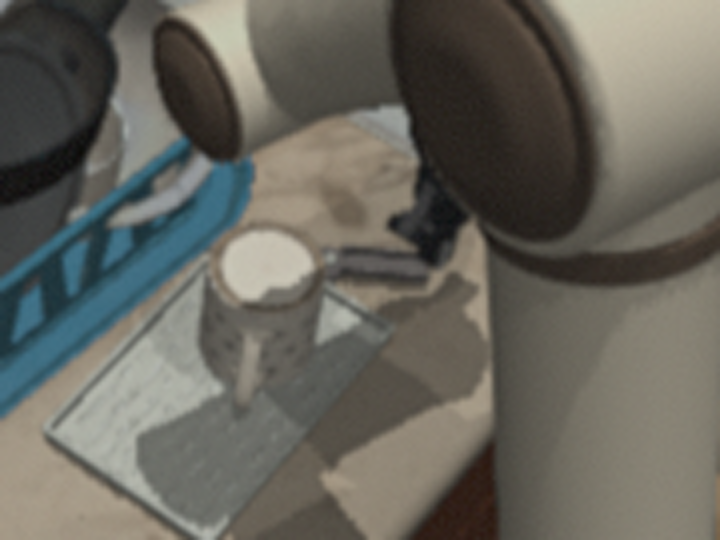

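apply_moves --increments '[[[-0.01,0.03,0.3,0,0,0,-1],[-0.01,0.03,0.5,0,0,0,-1],[-0.01,0.03,0.6,0,0,0,-1],[-0.01,0.03,0.65,0,0,0,-1],[-0.01,0.03,0.65,0,0,0,-1]]]'

```text
clock: 3.95
position: [395.1, -296.3, 79.4]
ee_rot: [0.0, 1.0, -0.0, 0.0]
contact_force: [-0.6, 0.2, 0.8]
gripper_width: 0.2
```

apply_moves --increments '[[[-0.06,-0.06,0,0,0,0,-1],[-0.12,-0.12,0,0,0,0,-1],[-0.18,-0.18,0,0,0,0,-1],[-0.24,-0.24,0,0,0,0,-1],[-0.3,-0.3,0,0,0,0,-1],[-0.36,-0.36,0,0,0,0,-1],[-0.41,-0.42,0,0,0,0,-1],[-0.41,-0.42,0,0,0,0,-1]]]'

```text
clock: 4.75
position: [436.6, -338.7, 78.8]
ee_rot: [0.0, 1.0, -0.0, 0.001]
contact_force: [-0.5, 0.0, -0.2]
gripper_width: -0.3
```

```bash
python3 - <<'E'
from h import *
p=zoom('top','t2',(260,180,420,300))
p=zoom('side','s2',(260,120,440,255))
E
```

```text
(no output)
```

View pics/t2.png

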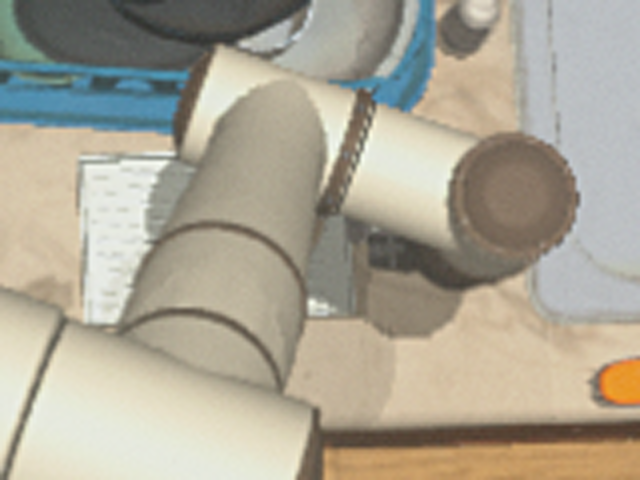

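View pics/s2.png

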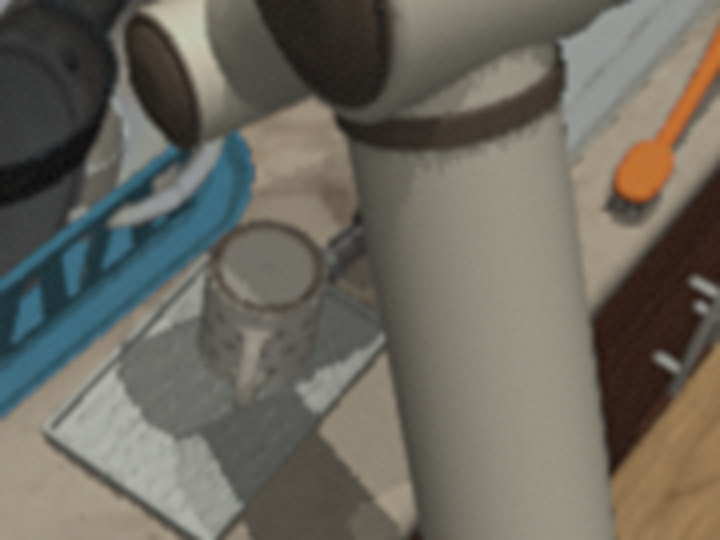

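apply_moves --increments '[[[-0.02,0,0,0,0,0,-1],[-0.04,0,0,0,0,0,-1],[-0.04,0,0,0,0,0,-1],[0.1,0,0,0,0,0,-1],[0.3,0,0,0,0,0,-1],[0.5,0,-0.3,0,0,0,-1],[0.9,0,-0.8,0,0,0,-1],[1,0,-1,0,0,0,-1],[1,0,-1,0,0,0,-1]]]'

```text
clock: 5.75
position: [334.2, -338.3, 182.8]
ee_rot: [0.001, 1.0, -0.002, 0.003]
contact_force: [0.7, 0.1, 0.0]
gripper_width: 0.2
```

```bash
python3 - <<'E'
from h import *
p=zoom('top','t3',(260,180,420,300))
p=zoom('side','s3',(260,120,440,255))
E
```

```text
(no output)
```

View pics/t3.png

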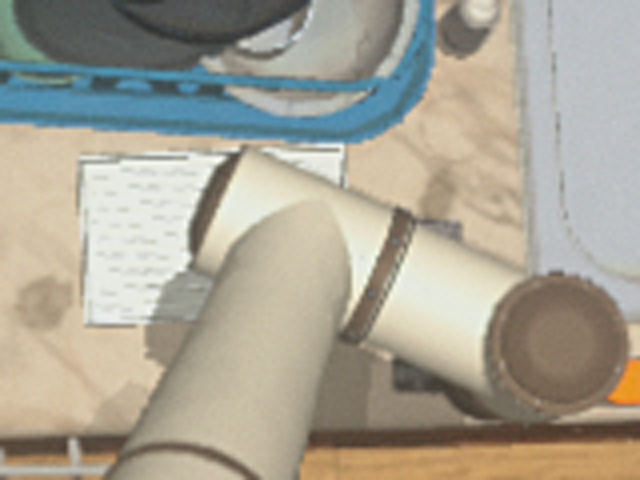

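View pics/s3.png

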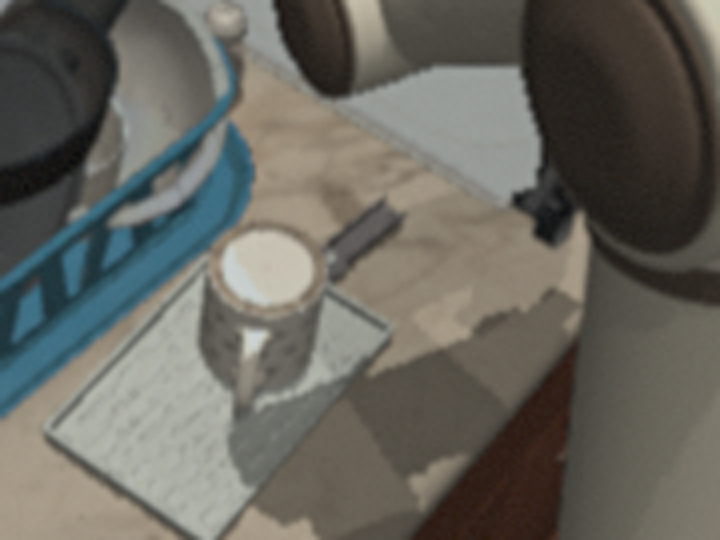

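```bash
python3 - <<'E'
from h import *
p=arm.get_image('side')
for uv in [(394,210),(338,262),(402,218),(385,202),(343,273),(330,247)]: print(uv,on(p,(260+uv[0]/4,120+uv[1]/4),16).round(1))
for l in ['spout_tip','spout_pivot']:
  for d in arm.mark_of(l,p)[:2]: print(l,d['conf'],d['at'],on(p,d['at'],13).round(1))
for d in arm.outline_of('spout',p)[:1]:
    m=d['pixels'];ys,xs=np.nonzero(m);P=np.array([on(p,(x,y),14)[:2] for x,y in zip(xs,ys)],np.float32)
    print(m.sum(),cv2.minAreaRect(P),cv2.fitLine(P,2,0,.01,.01).ravel())
E
```

```text
(394, 210) [ 457.1 -356.5   16. ]
(338, 262) [ 460.8 -291.7   16. ]
(402, 218) [ 448.5 -354.2   16. ]
(385, 202) [ 466.4 -358.3   16. ]
(343, 273) [ 452.4 -286.1   16. ]
(330, 247) [ 473.  -298.9   16. ]
spout_tip 0.43 [359.5, 168.3] [ 464.8 -373.5   13. ]
spout_pivot 0.59 [342.0, 183.1] [ 472.3 -296.1   13. ]
168 ((463.03094482421875, -324.7724914550781), (73.67088317871094, 26.151927947998047), 88.47940826416016) [ 7.3260374e-02  9.9731284e-01  4.6370422e+02 -3.2689822e+02]
```

```bash
python3 - <<'E'
from h import *
s=arm.read_state();print(s['joints'].round(2),s['clock'])
E
```

```text
[-0.45  0.28 -0.52 -0.   -0.78 -1.12] 6.05
```

apply_moves --increments '[[[0,0.3,-0.2,0,0,0,-1],[0,0.6,-0.3,0,0,0,-1],[0,0.9,-0.3,0,0,0,-1],[0,1,-0.3,0,0,0,-1],[0,1,-0.3,0,0,0,-1]]]'

```text
clock: 6.55
position: [335.8, -237.0, 208.3]
ee_rot: [-0.001, 1.0, 0.0, -0.001]
contact_force: [-0.2, -0.1, 0.3]
gripper_width: 0.1
```

apply_moves --increments '[[[0,0.3,0,0,0,0,-1],[0,0.6,0,0,0,0,-1],[-0.2,0.9,0,0,0,0,-1],[-0.3,1,0,0,0,0,-1],[-0.3,1,0,0,0,0,-1]]]'

```text
clock: 7.05
position: [367.5, -137.5, 208.7]
ee_rot: [-0.001, 1.0, -0.0, -0.0]
contact_force: [0.5, -0.0, 0.4]
gripper_width: -0.1
```

apply_moves --increments '[[[-0.2,0.3,0,0,0,0,0],[-0.4,0.6,0,0,0,-0.3,1],[-0.8,0.9,0,0,0,-0.6,1],[-1,1,0,0,0,-0.9,1],[-1,1,0,0,0,-1,1],[-1,1,0,0,0,-1,1]]]'

```text
clock: 7.65
position: [466.1, -38.7, 207.9]
ee_rot: [-0.247, 0.969, 0.0, -0.001]
contact_force: [-0.6, -0.3, -0.3]
gripper_width: 84.5
```

apply_moves --increments '[[[0,0,0,0,0,-0.3,1],[0,0,0,0,0,-0.6,1],[0,0,0,0,0,-0.9,1],[0,0,0,0,0,-1,1],[0,0,0,0,0,-1,1]]]'

```text
clock: 8.15
position: [465.2, -39.1, 208.6]
ee_rot: [-0.478, 0.878, 0.0, -0.001]
contact_force: [1.0, -0.5, 0.7]
gripper_width: 85.6
```

apply_moves --increments '[[[0,0,0,0,0,-0.3,1],[0,0,0,0,0,-0.6,1],[0,0,0,0,0,-0.9,1],[0,0,0,0,0,-1,1],[0,0,0,0,0,-1,1]]]'

```text
clock: 8.65
position: [465.4, -38.6, 208.7]
ee_rot: [-0.68, 0.733, 0.0, -0.0]
contact_force: [0.5, 0.2, -0.2]
gripper_width: 85.4
```

```bash
python3 - <<'E'
from h import *
p=zoom('top','t4',(240,160,420,295))
q=zoom('side','s4',(260,120,440,255))
for p in (p,q):
 for l in ['spout_tip','spout_pivot','drip_tray','mug']:
  for d in arm.mark_of(l,p)[:2]: print(l,d['conf'],d['at'],on(p,d['at'],H[l]).round(1))
s=arm.read_state();print(s['joints'].round(2),s['clock'],s['position'],s['ee_rot'],s['gripper_width'])
E
```

```text
spout_tip 0.53 [375.9, 238.9] [ 455.  -368.6   13. ]
spout_pivot 0.75 [352.7, 236.8] [ 463.8 -292.    13. ]
drip_tray 0.68 [311.1, 238.2] [ 464.1 -155.5    0. ]
mug 0.57 [325.4, 235.3] [ 458.  -195.2  100. ]
drip_tray 0.7 [318.1, 214.8] [ 463.1 -172.6    0. ]
[ 0.27  0.22 -0.5  -0.   -0.85 -0.34] 9.15 [465.74936493 -37.84968873 208.9126676 ] [-6.81469175e-01  7.31846817e-01  8.47340716e-06 -8.65607298e-06] 85.41133112200022
```

View pics/t4.png

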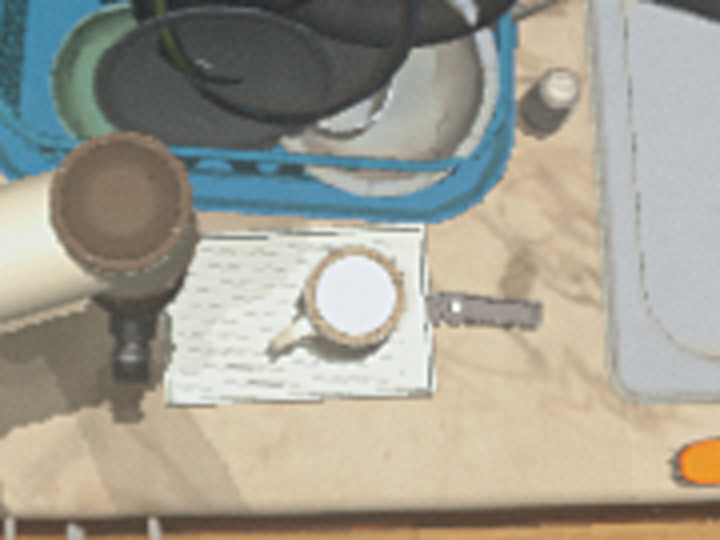

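View pics/s4.png

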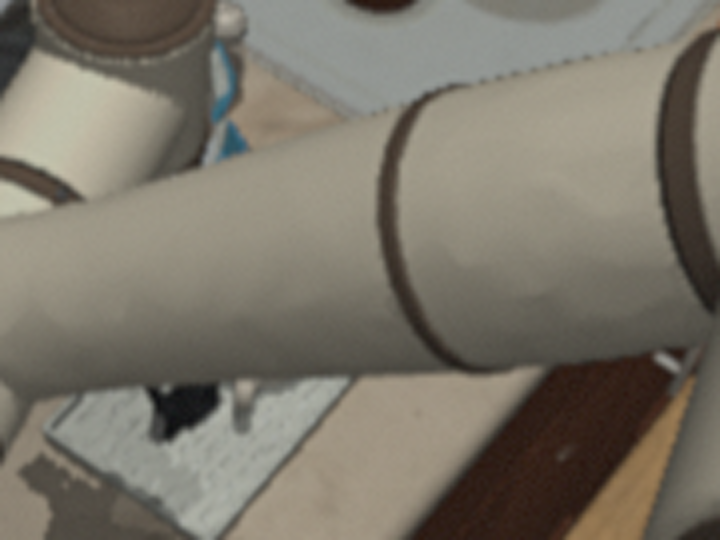

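apply_moves --increments '[[[-0.17,0.08,0,0,0,-0.144,1],[-0.17,0.08,0.4,0,0,-0.144,1],[-0.17,0.08,0.8,0,0,-0.144,1],[-0.17,0.08,1,0,0,-0.144,1],[-0.17,0.08,1,0,0,-0.144,1],[-0.17,0.08,1,0,0,-0.144,1]]]'

```text
clock: 9.75
position: [459.5, -20.2, 109.2]
ee_rot: [0.708, -0.707, 0.0, 0.0]
contact_force: [0.5, 0.2, 0.6]
gripper_width: 85.3
```

apply_moves --increments '[[[0,0,0.1,0,0,0,1],[0,0,0.2,0,0,0,1],[0,0,0.26,0,0,0,1],[0,0,0.26,0,0,0,1]]]'

```text
clock: 10.15
position: [458.5, -20.5, 82.2]
ee_rot: [0.707, -0.707, -0.0, 0.001]
contact_force: [0.2, -0.4, 0.5]
gripper_width: 85.6
```

```bash
python3 - <<'E'
from h import *
p=zoom('top','t5',(230,180,330,280),6)
q=zoom('side','s5',(240,160,400,280))
E
```

```text
(no output)
```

View pics/t5.png

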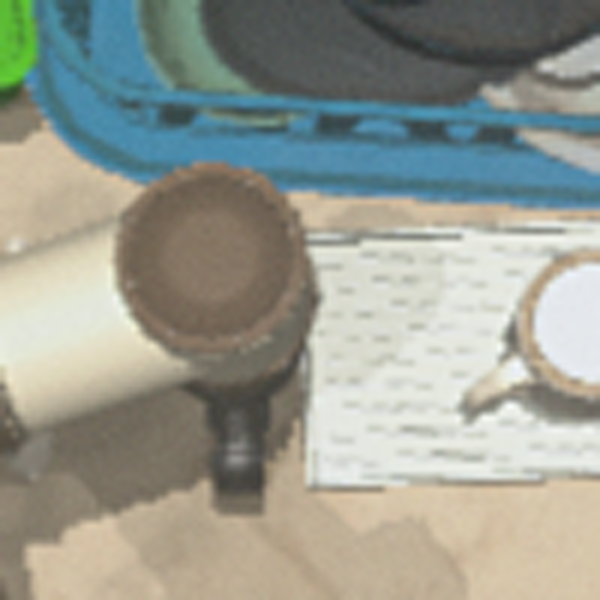

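View pics/s5.png

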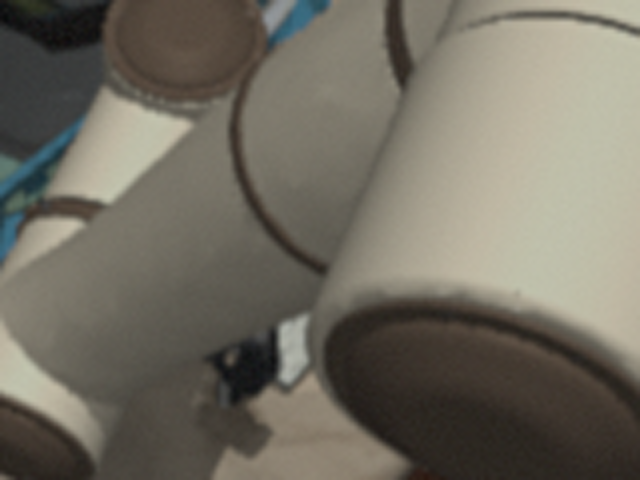

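apply_moves --increments '[[[0,0,0.03,0,0,0,1],[0,0,0.06,0,0,0,1],[0,0,0.06,0,0,0,1]]]'

```text
clock: 10.55
position: [458.8, -20.4, 76.6]
ee_rot: [0.707, -0.707, -0.0, 0.0]
contact_force: [-0.2, 0.2, -0.4]
gripper_width: 85.0
```

apply_moves --increments '[[[0,0,0.03,0,0,0,1],[0,0,0.05,0,0,0,1],[0,0,0.05,0,0,0,1]]]'

```text
clock: 10.85
position: [458.8, -20.4, 71.6]
ee_rot: [0.707, -0.707, -0.0, 0.0]
contact_force: [-0.4, -0.7, 0.3]
gripper_width: 85.4
```

apply_moves --increments '[[[0,0,0.035,0,0,0,1],[0.06,0,0.035,0,0,0,1],[0.12,0,0.035,0,0,0,1],[0.15,0,0.035,0,0,0,1],[0.18,0,0.035,0,0,0,1],[0.21,0,0.035,0,0,0,1],[0.24,0,0.035,0,0,0,1],[0.28,0,0.035,0,0,0,1],[0.32,0,0.035,0,0,0,1],[0.36,0,0.035,0,0,0,1]]]'

```text
clock: 11.85
position: [459.2, -56.4, 68.5]
ee_rot: [0.707, -0.707, 0.0, -0.0]
contact_force: [1.0, 3.8, -0.4]
gripper_width: 85.5
```

apply_moves --increments '[[[0.04,0,0,0,0,0,1],[0.09,0,0,0,0,0,1],[0.15,0,0,0,0,0,1],[0.21,0,0,0,0,0,1],[0.27,0,0,0,0,0,1],[0.33,0,0,0,0,0,1],[0.38,0,0,0,0,0,1],[0.42,0,0,0,0,0,1],[0.45,0,0,0,0,0,1],[0.47,0,0,0,0,0,1]]]'

```text
clock: 12.85
position: [459.1, -103.6, 68.4]
ee_rot: [0.707, -0.707, -0.0, -0.0]
contact_force: [-0.1, 3.5, 0.9]
gripper_width: 85.2
```

```bash
cat > m.py <<'E'
from h import *
import sys
t=sys.argv[1]
p=zoom('top','t'+t,(260,170,440,305));q=zoom('side','s'+t,(260,110,440,245))
for p in (p,q):
 for l in ['spout_tip','spout_pivot','drip_tray','mug','sink_edge']:
  for d in arm.mark_of(l,p)[:1]: print(l,round(d['conf'],2),np.round(d['at'],1),on(p,d['at'],H[l]).round(1))
E
python3 m.py 6
```

```text
spout_tip 0.45 [394.3 239.5] [ 451.5 -429.8   13. ]
spout_pivot 0.5 [371.  238.2] [ 457.7 -352.4   13. ]
drip_tray 0.95 [332.3 238.5] [ 461.5 -225.7    0. ]
mug 0.69 [343.8 232.7] [ 464.8 -252.7  100. ]
sink_edge 0.65 [400.7 239.2] [ 453.2 -453.5    4. ]
drip_tray 0.65 [313.  142.9] [ 635.9 -372.5    0. ]
sink_edge 0.37 [249.3 284.6] [466.8 108.7   4. ]
```

View pics/t6.png

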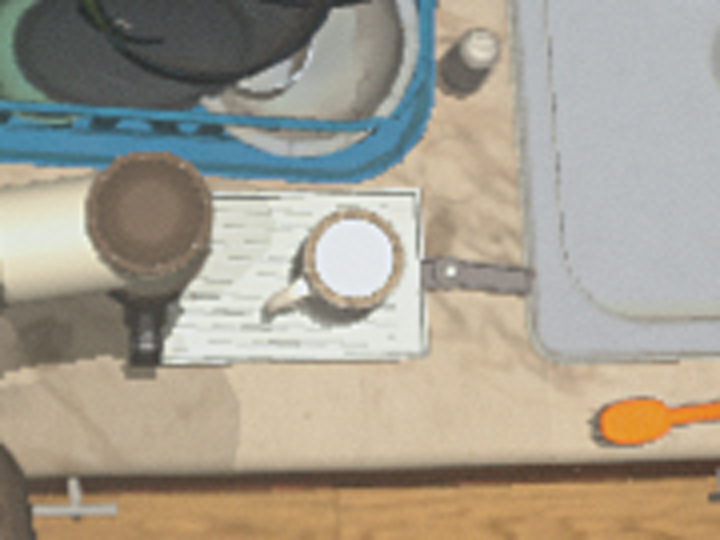

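apply_moves --increments '[[[0.04,0,0,0,0,0,1],[0.1,0,0,0,0,0,1],[0.17,0,0,0,0,0,1],[0.24,0,0,0,0,0,1],[0.31,0,0,0,0,0,1],[0.38,0,0,0,0,0,1],[0.45,0,0,0,0,0,1],[0.52,0,0,0,0,0,1],[0.57,0,0,0,0,0,1],[0.6,0,0,0,0,0,1]]]'

```text
clock: 14.45
position: [459.0, -163.9, 68.4]
ee_rot: [0.707, -0.707, -0.0, 0.0]
contact_force: [-0.4, 3.5, 0.6]
gripper_width: 85.4
```

```bash
python3 m.py 7
```

```text
spout_tip 0.75 [413.1 240.9] [ 445.3 -492.7   13. ]
spout_pivot 0.57 [387.6 242.1] [ 443.4 -406.9   13. ]
drip_tray 0.91 [352.5 238.1] [ 461.3 -292.9    0. ]
mug 0.68 [361.5 235.8] [ 453.8 -307.6  100. ]
sink_edge 0.57 [402.1 239.8] [ 451.1 -458.1    4. ]
```

View pics/t7.png

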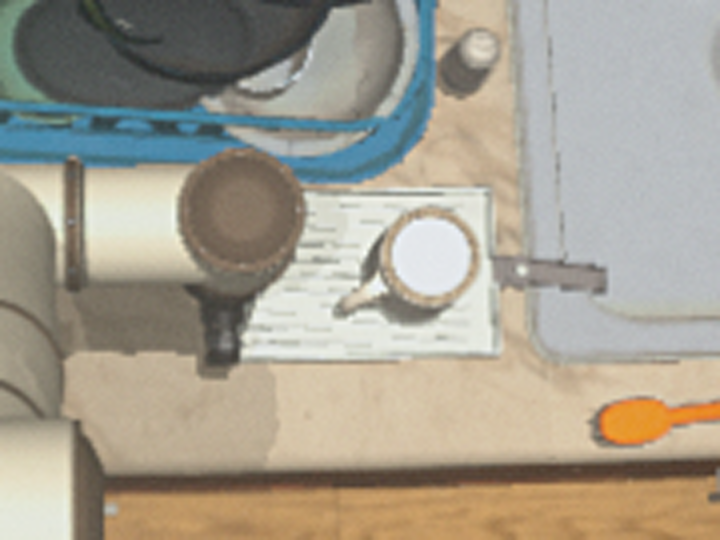

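View pics/s7.png

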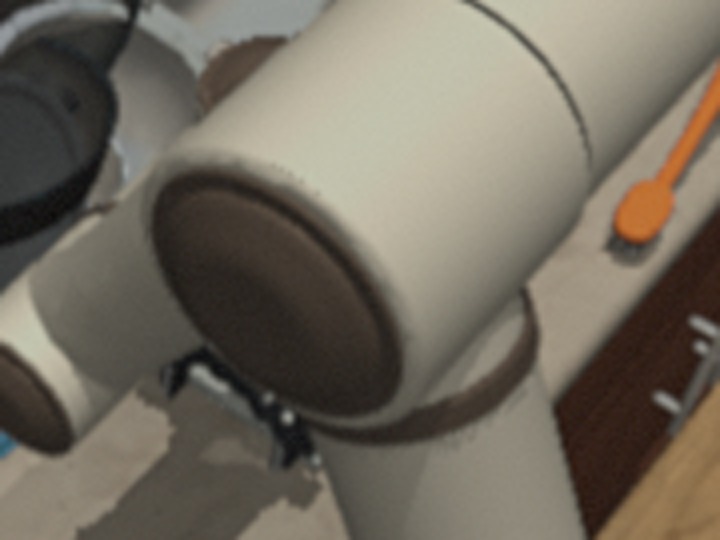

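```bash
python3 - <<'E'
from h import *
p=arm.get_image('top')
for n,uv,z in [('piv',(523,271),17),('tip',(606,279),16),('TR',(492,187),17),('BR',(499,357),17),('Tm',(300,192),17),('BL',(243,360),17),('e1',(545,0),4),('e2',(556,130),4),('e3',(564,255),4)]:
    print(n,on(p,(260+uv[0]/4,170+uv[1]/4),z).round(1))
E
```

```text
piv [ 457.1 -417.4   17. ]
tip [ 448.8 -486.7   16. ]
TR [ 528.  -395.6   17. ]
BR [ 386.7 -393.5   17. ]
Tm [ 527.2 -235.6   17. ]
BL [ 389.4 -183.9   17. ]
e1 [ 692.  -454.3    4. ]
e2 [ 578.  -455.9    4. ]
e3 [ 471.5 -455.7    4. ]
```

apply_moves --increments '[[[0.03,0,0,0,0,0,1],[0.06,0,0,0,0,0,1],[0.08,0,0,0,0,0,1],[0.08,0,0,0,0,0,1],[0,0,0,0,0,0,1],[-0.2,0,0,0,0,0,1],[-0.5,0,0,0,0,0,1],[-0.9,0,-0.4,0,0,0,1],[-0.9,0,-0.9,0,0,0,1],[-0.9,0,-1,0,0,0,1]]]'

```text
clock: 16.1
position: [461.2, -71.8, 172.7]
ee_rot: [0.709, -0.705, 0.003, -0.003]
contact_force: [0.5, 0.8, 0.3]
gripper_width: 85.2
```

apply_moves --increments '[[[-0.3,0.1,-0.3,0,0,0,1],[-0.7,0.3,-0.5,0,0,0,1],[-1,0.5,-0.5,0,0,0,1],[-1,0.7,-0.5,0,0,0,1],[-1,0.7,-0.5,0,0,0,1]]]'

```text
clock: 16.6
position: [386.5, 26.8, 218.4]
ee_rot: [0.708, -0.706, -0.0, 0.0]
contact_force: [-0.4, 0.1, -0.6]
gripper_width: 85.2
```

```bash
python3 m.py 8
```

```text
spout_tip 0.76 [413.2 242.4] [ 440.3 -492.7   13. ]
spout_pivot 0.5 [392.7 237.2] [ 459.3 -424.9   13. ]
drip_tray 0.82 [353.2 240.5] [ 453.2 -294.9    0. ]
mug 0.91 [366.4 235.2] [ 455.4 -323.   100. ]
sink_edge 0.86 [402.1 239.7] [ 451.4 -458.1    4. ]
spout_tip 0.65 [384.4 140.5] [ 468.4 -512.9   13. ]
spout_pivot 0.5 [370.  158.5] [ 462.1 -424.6   13. ]
drip_tray 0.86 [340.  188.8] [ 469.2 -284.5    0. ]
mug 0.78 [351.6 162.9] [ 462.6 -309.7  100. ]
sink_edge 0.73 [377.2 155.4] [ 455.3 -456.1    4. ]
```

View pics/t8.png

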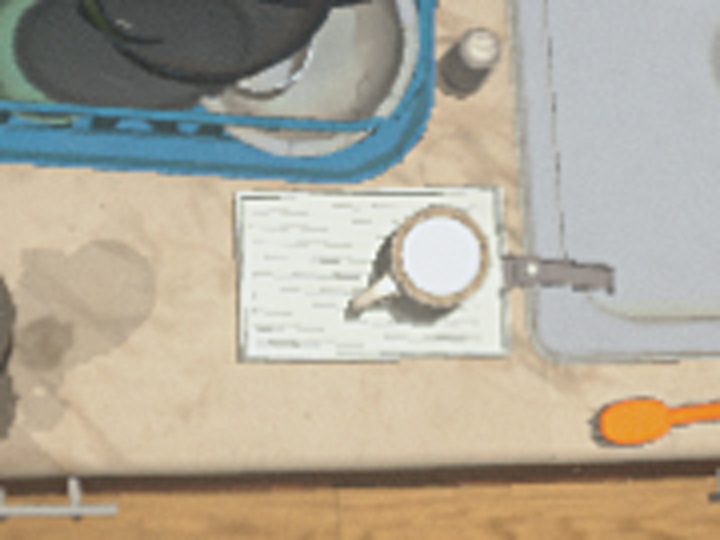

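View pics/s8.png

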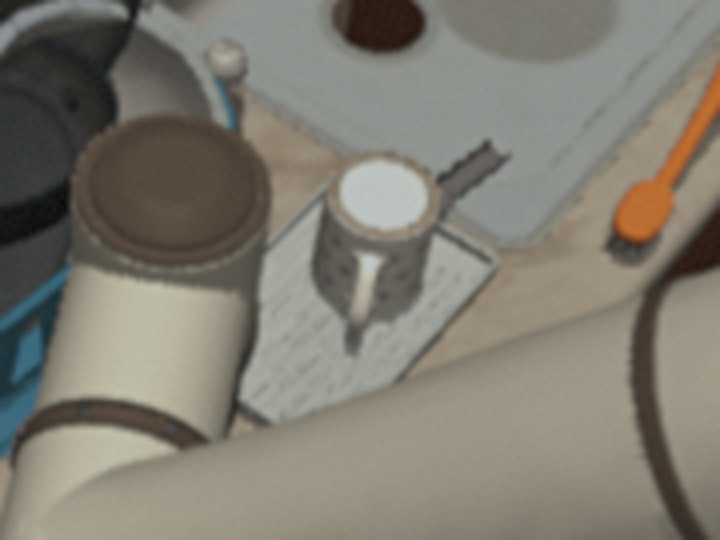

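```bash
python3 - <<'E'
from h import *
p=arm.get_image('top')
for n,uv,z in [('piv',(531,269),17),('tip',(613,278),16),('TR',(500,187),17),('BR',(507,355),17),('TL',(237,193),17),('BL',(240,361),17)]:
    print(n,on(p,(260+uv[0]/4,170+uv[1]/4),z).round(1))
q=arm.get_image('side')
for n,uv,z in [('tipL',(490,142),18),('tipR',(508,157),18),('baseR',(446,213),18),('R',(497,264),17)]:
    print(n,on(q,(260+uv[0]/4,110+uv[1]/4),z).round(1))
for n,c in(('top',p),('side',q)):
  for d in arm.outline_of('spout',c)[:1]:
    m=d['pixels'];ys,xs=np.nonzero(m);P=np.array([on(c,(x,y),14)[:2] for x,y in zip(xs,ys)],np.float32)
    P=P[P[:,1]<-430];print(n,d['conf'],len(P),cv2.fitLine(P,2,0,.01,.01).ravel(),P[:,1].min())
E
```

```text
piv [ 458.6 -424.2   17. ]
tip [ 449.5 -492.7   16. ]
TR [ 527.8 -402.4   17. ]
BR [ 388.2 -400.2   17. ]
TL [ 527.5 -183.5   17. ]
BL [ 388.6 -181.5   17. ]
tipL [ 460.1 -487.8   18. ]
tipR [ 441.5 -484.    18. ]
baseR [ 446.9 -408.4   18. ]
R [ 392.5 -393.6   17. ]
top 0.74 115 [ 1.08434394e-01  9.94103611e-01  4.54367859e+02 -4.59249725e+02] -489.56546
side 0.48 155 [ 1.9643790e-01  9.8051625e-01  4.5993124e+02 -4.5873547e+02] -490.48932
```

apply_moves --increments '[[[0.3,0.1,0,0,0,0.3,-1],[0.6,0.2,0,0,0,0.6,-1],[0.9,0.2,0,0,0,0.9,-1],[1,0.2,0,0,0,1,-1],[1,0.2,0,0,0,1,-1]]]'

```text
clock: 17.9
position: [369.0, -74.2, 218.4]
ee_rot: [-0.51, 0.86, -0.0, 0.0]
contact_force: [0.5, 0.2, -0.8]
gripper_width: 12.0
```

apply_moves --increments '[[[0.29,-0.16,0,0,0,0.3,-1],[0.59,-0.32,0,0,0,0.6,-1],[0.88,-0.48,0,0,0,0.9,-1],[0.88,-0.48,0,0,0,1,-1],[0.88,-0.48,0,0,0,1,-1]]]'

```text
clock: 18.4
position: [369.4, -173.7, 218.2]
ee_rot: [-0.282, 0.959, 0.0, -0.0]
contact_force: [-0.4, 0.0, 0.2]
gripper_width: 0.5
```

apply_moves --increments '[[[0.18,-0.28,0,0,0,0.3,-1],[0.36,-0.56,0,0,0,0.6,-1],[0.54,-0.84,0,0,0,0.9,-1],[0.54,-0.84,0,0,0,1,-1],[0.54,-0.84,0,0,0,1,-1]]]'

```text
clock: 18.9
position: [369.5, -273.2, 218.2]
ee_rot: [-0.037, 0.999, 0.0, -0.0]
contact_force: [-0.5, -0.7, 0.7]
gripper_width: -0.5
```

apply_moves --increments '[[[0.02,-0.3,0,0,0,0.14,-1],[0.04,-0.6,0,0,0,0.14,-1],[0.07,-0.9,0,0,0,0.14,-1],[0.07,-1,0,0,0,0.14,-1],[0.07,-1,0,0,0,0.14,-1]]]'

```text
clock: 19.4
position: [369.8, -373.6, 218.1]
ee_rot: [-0.002, 1.0, 0.0, -0.0]
contact_force: [-1.1, -0.3, 0.0]
gripper_width: 0.3
```

apply_moves --increments '[[[-0.1,-0.3,0,0,0,0,-1],[-0.2,-0.6,0.2,0,0,0,-1],[-0.35,-0.9,0.5,0,0,0,-1],[-0.35,-1,0.8,0,0,0,-1],[-0.35,-1,1,0,0,0,-1],[-0.35,-1,1,0,0,0,-1]]]'

```text
clock: 20.0
position: [403.5, -470.9, 114.9]
ee_rot: [-0.002, 1.0, 0.003, -0.003]
contact_force: [0.1, 0.4, -0.4]
gripper_width: 0.7
```

apply_moves --increments '[[[0,0,0.2,0,0,0,-1],[0,0,0.34,0,0,0,-1],[0,0,0.36,0,0,0,-1],[0,0,0.36,0,0,0,-1]]]'

```text
clock: 20.4
position: [404.9, -473.3, 82.9]
ee_rot: [-0.002, 1.0, -0.0, -0.0]
contact_force: [0.1, -0.0, 0.4]
gripper_width: -0.2
```

apply_moves --increments '[[[-0.1,0,0,0,0,0,-1],[-0.2,0,0,0,0,0,-1],[-0.25,0,0,0,0,0,-1],[-0.29,0,0,0,0,0,-1],[-0.33,0,0,0,0,0,-1],[-0.35,0,0,0,0,0,-1],[-0.35,0,0,0,0,0,-1]]]'

```text
clock: 21.1
position: [439.7, -473.6, 82.3]
ee_rot: [-0.001, 1.0, -0.0, 0.0]
contact_force: [-0.1, 0.3, 0.8]
gripper_width: 0.0
```

```bash
python3 m.py 9
```

```text
spout_tip 0.58 [413.  237.9] [ 455.3 -493.    13. ]
spout_pivot 0.39 [391.8 237. ] [ 460.  -421.9   13. ]
drip_tray 0.62 [350.6 239. ] [ 458.4 -286.5    0. ]
mug 0.25 [234.5 240.8] [446.6  87.5 100. ]
drip_tray 0.55 [340.  188.6] [ 469.6 -285.1    0. ]
mug 0.83 [355.9 162.8] [ 453.8 -317.6  100. ]
```

View pics/s9.png

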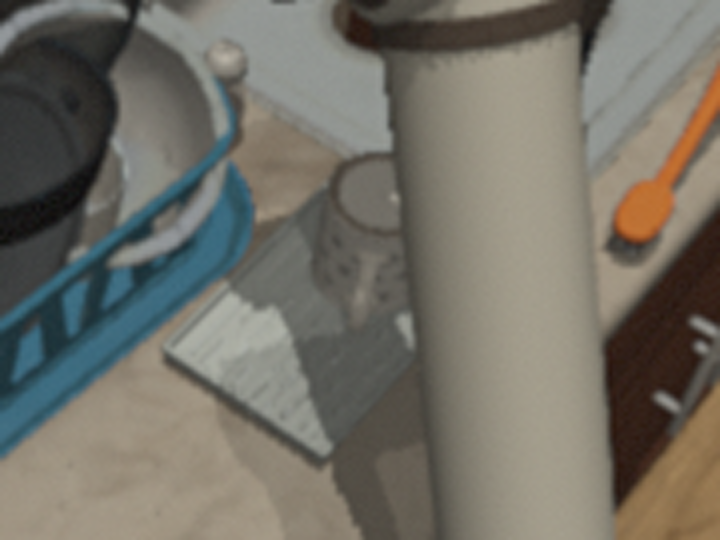

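View pics/t9.png

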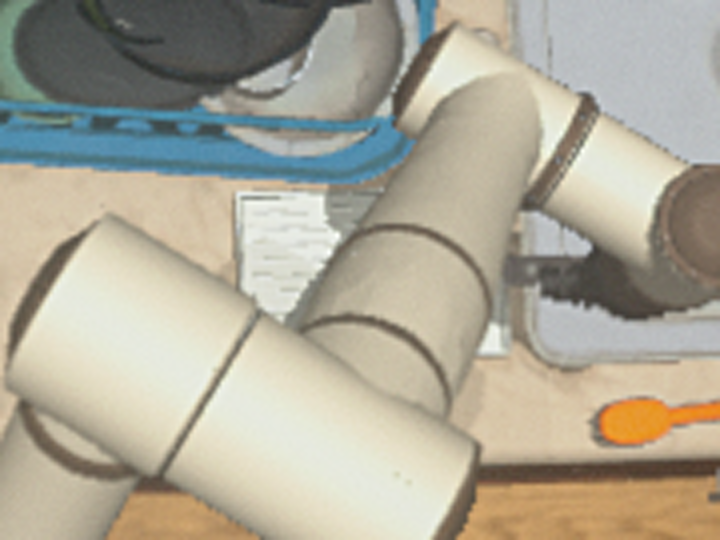

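apply_moves --increments '[[[-0.02,0,0,0,0,0,-1],[-0.02,0,0,0,0,0,-1],[0.1,0,0,0,0,0,-1],[0.4,0,0,0,0,0,-1],[0.6,0,-0.4,0,0,0,-1],[0.9,0,-0.8,0,0,0,-1],[1,-0.4,-1,0,0,0,-1],[1,-0.8,-1,0,0,0,-1],[1,-0.8,-1,0,0,0,-1]]]'

```text
clock: 22.6
position: [338.4, -557.5, 183.4]
ee_rot: [0.001, 1.0, -0.002, 0.001]
contact_force: [0.2, 0.7, -0.5]
gripper_width: 0.1
```

apply_moves --increments '[[[0.2,-0.2,-0.3,0,0,0,-1],[0.5,-0.4,-0.6,0,0,0,-1],[0.8,-0.6,-1,0,0,0,-1],[0.8,-0.6,-1,0,0,0,-1],[0.8,-0.6,-1,0,0,0,-1]]]'

```text
clock: 23.1
position: [258.6, -614.0, 283.3]
ee_rot: [0.0, 1.0, -0.001, 0.001]
contact_force: [-0.4, 0.6, -1.6]
gripper_width: -0.5
```

```bash
python3 m.py 10; python3 - <<'E'
from h import *
for n in('top','side'):
  c=arm.get_image(n)
  for l in ['syrup_bottle','lemon','garlic','shaker','teaspoon']:
    for d in arm.mark_of(l,c)[:1]: print(n,l,round(d['conf'],2),on(c,d['at'],0).round())
  for d in arm.outline_of('spout',c)[:1]:
    m=d['pixels'];ys,xs=np.nonzero(m);P=np.array([on(c,(x,y),14)[:2] for x,y in zip(xs,ys)],np.float32)
    P=P[P[:,1]<-430];print(n,d['conf'],len(P),cv2.fitLine(P,2,0,.01,.01).ravel(),P[:,1].min())
E
```

```text
spout_tip 0.66 [415.8 238.8] [ 452.  -502.3   13. ]
spout_pivot 0.75 [389.5 240.3] [ 449.2 -413.6   13. ]
drip_tray 0.88 [352.3 235.9] [ 468.7 -292.6    0. ]
mug 0.83 [367.9 235.8] [ 453.4 -327.6  100. ]
sink_edge 0.7 [397.7 239.1] [ 453.8 -443.4    4. ]
spout_tip 0.46 [381.8 142.1] [ 470.9 -502.2   13. ]
spout_pivot 0.44 [368.2 156.6] [ 470.4 -427.2   13. ]
drip_tray 0.8 [342.4 187.2] [ 467.2 -293.7    0. ]
mug 0.78 [358.3 163.8] [ 446.8 -318.9  100. ]
sink_edge 0.72 [374.4 154. ] [ 464.8 -455.2    4. ]
top syrup_bottle 0.95 [512. 217.   0.]
top lemon 0.55 [404. 188.   0.]
top garlic 0.62 [480. 297.   0.]
top shaker 0.54 [ 451. -421.    0.]
top teaspoon 0.57 [456. 110.   0.]
top 0.59 114 [ 6.0404181e-02 -9.9817401e-01  4.6026007e+02 -4.6226642e+02] -493.6216
side syrup_bottle 0.74 [522. 227.   0.]
side lemon 0.6 [408. 187.   0.]
side garlic 0.83 [480. 299.   0.]
side shaker 0.58 [ 627. -376.    0.]
side teaspoon 0.66 [468. 105.   0.]
side 0.16 121 [ 5.0935823e-02 -9.9870193e-01  4.6468256e+02 -4.6002118e+02] -489.33136
```

View pics/s10.png

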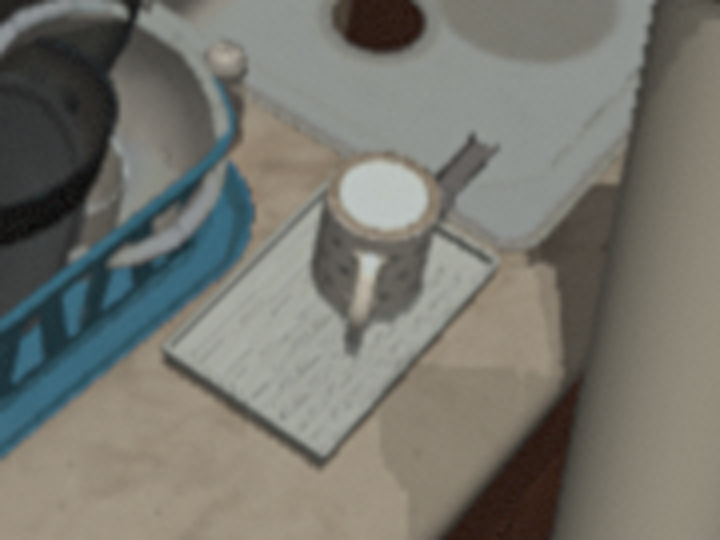

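View pics/t10.png

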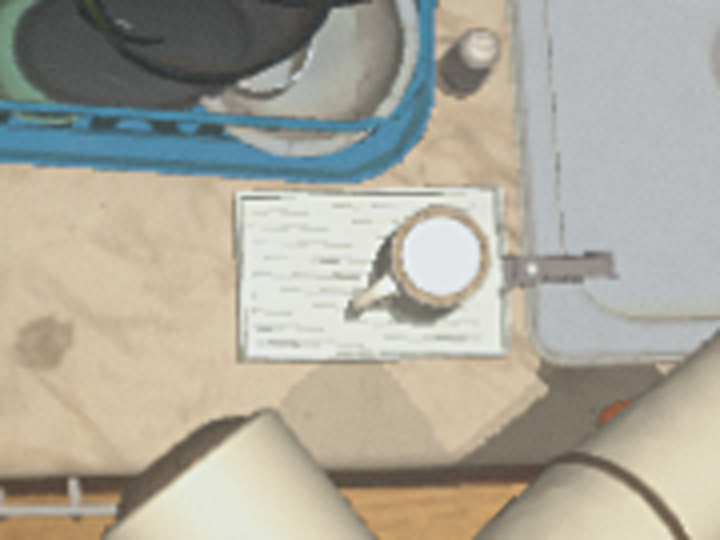

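```bash
python3 - <<'E'
from h import *
p=arm.get_image('top')
for n,uv,z in [('piv',(531,269),17),('tip',(614,265),16)]: print(n,on(p,(260+uv[0]/4,170+uv[1]/4),z).round(1))
print(arm.read_state()['joint_vel'].round(3)); print(arm.job_done())
E
```

```text
piv [ 458.6 -424.2   17. ]
tip [ 460.3 -494.3   16. ]
[-0.001  0.    -0.    -0.001  0.001  0.003]
the job is handed in; nothing more can be done
None
```

I turned the spout straight with the closed fingertips and pushed the tray about 130 mm to the sink with both open fingertips. A small second nudge then straightened the spout further. I handed the job in at about 24 s on the robot's clock.

**Last checks**
- **Spout:** within about 0.06 rad of straight.
- **Tip:** at about (460, -494) mm. The bowl's inner edge is at about y = -455 mm, so the tip hangs about 39 mm past it.
- **Tray:** square to the sink to about 0.015 rad and looks flat. The mug is still standing upside down on it.
- **Robot:** clear of everything.
- **Other things:** the bottle, lemon, garlic and teaspoon were found where they started, to within about 1 cm.

**Readings that disagreed**
- **Points marked by the networks:** the tip and pivot marks scattered by up to about 20 mm between pictures, so I relied on points read off the pictures and line fits.
- **Shaker:** one low-confidence mark in the top view placed it at the spout. Both pictures and the side-view mark show it where it was.

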